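# Set the stone's window cell in the light path of the bench viewer

### The job

Pick up the tall window cell, the one with the stone in it, and stand it upright in the middle of the light bench's stage, between lamp and viewing tube, turned so that its two clear faces look squarely at the lamp and the tube. Set it down gently rather than dropping it, let go of it, and leave the short cell where it is.

Things in the scene. Friction and masses are not known exactly. Their poses are not given: they have to be found in the camera images.
- tall_cell_center (a point): Centre, half-way up, of the tall window cell: loose open-topped box 30 (its x) x 44 (its y) x 62 mm high, upright on the wooden drawer case, 0.15 kg. Its +y and -y sides, 44 mm apart, are solid dark steel walls 30 mm wide: hold it by these. Its +x and -x faces are clear glass: light passes along its x, either way round. z up. A small amber stone on a pin stands inside, below the rim.
- short_cell_center (a point): Centre, half-way up, of the short window cell, to be left alone: built the same way, 30 (x) x 44 (y) mm but only 30 mm high, empty, loose, 0.09 kg, standing upright on the drawer case about 0.1 m from the tall one; the two swap places from run to run.
- stage (a point): Centre of the top of the light bench's stage: flat aluminium pad 56 mm (its x) x 60 mm (its y) marked with a fine cross, 32 mm above the work surface, to the robot's left. Its x axis is the light path, from the lamp (-x, nearer the robot) to the viewing tube (+x); z up. Nothing stands at its +y and -y sides.
- light_bench: Light bench, fixed, 170 mm long (x) and 60 mm wide (y); origin at its underside, 32 mm under the stage centre; x is the light path, toward the tube. Lamp and tube face each other 32 mm above the stage, and each ends 50 mm from the stage centre. Above the stage: lamp top 57 mm (46 mm wide), tube top 45 mm (26 mm thick).
- drawer_case: Low wooden drawer case, fixed, 92 mm (x) x 170 mm (y), 68 mm high, on whose flat top both cells wait; origin at the centre of its underside; z up. It stands beyond the light bench.

How it is judged:
By the outcome, as a careful person would: the job done as asked, in the order asked, and still so for the second after the job is handed in, with the robot touching nothing.
It also fails if it takes over 38 s, if anything falls off the work surface, if the arm or the gripper's body presses on something with over 40 N, if the wrist force passes 120 N, or if a joint passes its speed limit or range.

### The arm

A 7-joint arm with a two-finger parallel gripper is mounted at the origin on a cart in front of the work surface, level with it; the furniture and walls round the work are solid. World frame = base frame: x ahead of the robot, y to its left, z up, the work surface at z = 0. Lengths are in m, angles in rad, forces in N, time in s.
With the tool pointing down it reaches from about 0.425 to 0.925 m from the base axis. Payload 6.8 kg.
Tool frame: the origin (TCP) lies at the very end of the fingers, on their centre line; the grasp point (between the pads) lies ctrl.pinch_z behind it (ctrl.pinch_z is the distance from the TCP to the grasp point, in m); z points along the fingers, y is the line along which they close (so a half turn about z gives the same grasp; the last joint's range is limited). The gripper opens to 85 mm and grips with 20 to 120 N. Pads are 22 mm wide; open, the fingers measure 114 mm over their backs; the gripper's body (76 mm by 85 mm) begins 54 mm behind the grasp point. The pads swing forward as they close: fully open they stand 13 mm farther back than shut.
Start: joints at [-1.284, 0.477, 0.022, 1.555, -0.011, 1.109, -0.083], TCP at [0.26, 0.623, 0.231] pointing down, gripper open.
Joint ranges: [-2.96, 2.96], [-0.34, 2.1], [-1.41, 1.46], [0.24, 2.44], [-1.37, 4.51], [0.17, 1.92], [-2.96, 2.96]. Speed limits (rad/s): [2.39, 2.39, 3.14, 3.14, 3.14, 3.14, 3.14].

### API

Orientations are given as a unit quaternion [w, x, y, z].
In Python, from bench import ctrl gives the robot as it stands. The module is installed in compiled form; this text tells all that it offers.
- The arm moves only by the shell command python3 -m inch 'ROWS' [OPENING] [FORCE]. ROWS is JSON, a list that holds one entry, the list of rows, each a list of 4 numbers: the shift along the tool's x, y, z in cm, then the turn about the tool's z in degrees. A call has 1 to 12 rows; each row shifts and turns the commanded pose from where the row before left it, along the tool's axes as they then stand; what a row does not reach is not made up. A row lasts 1/12 s, in which the tool goes at most 41.7 mm and 7.16 degrees, less where a joint would pass 70% of its speed; a pose out of reach is approached as far as the arm can. A call with a gripper value outside its range is refused whole. OPENING is the gripper's target within -1 to 1 (fully open at 1, half-way at 0, shut at -1), set as the call begins (- or left out, the last holds). The fingers move at their own pace and stop on an object; FORCE is the grip in N (left out, the last holds). Time passes only in rows, so rows that do not move let the fingers close. It gives the time, the measured TCP pose, the force, the opening and the grip force at its end, in the units of the state.
- ctrl.sense(): the state, without advancing time (a new reading comes with each control period).
- ctrl.snapshot(name): name is "side" or "top"; returns a dict with "frame" (420x560x3 uint8, red, green, blue), "fx", "fy", "cx", "cy" (pixels), "dist" ([k1, k2, p1, p2, k3] as OpenCV has them; the pictures are not rectified), "origin" and "orientation" of the camera in the world. Camera axes: x right, y up, looking along -z (the intrinsics and any distortion apply to the point x, -y, -z); pixel columns grow to the right and rows downward; lengths in m; the calibration is good to about 2 mm. A picture is of the moment at which its call begins. There is no depth.
- ctrl.job_done(): hands the job in; it is judged then, once.
The state is a dict: "time_s": time; "joint_pos": joint angles; "dq": joint speeds; "joint_torque": joint torques, N m; "tcp_pos": TCP position; "eef_rot": TCP orientation; "contact_force": force on the tool from outside, world axes, zero at the start; "torque": the same for the moment, N m; "opening": finger opening in m; "finger_force": force on a finger pad.
Only numpy, scipy, OpenCV 4.12 (cv2) and the standard library are available. Lean on these libraries where they do the work, as an engineer would, in place of code of your own. Each camera call takes 0.05 s, during which the arm holds its last target. There are 200 camera calls.

## Working session

There is one attempt and no reset: what is moved stays moved. The work goes in short steps, Python scripts to look and compute and a shell command to move; the robot and the scene stay as the last step left them, time stands still between calls to the robot, and variables do not carry over. Pictures are saved under pics/ and viewed, at most 10 in all, crops included, and the job is handed in when it is done.

```bash
mkdir -p pics
python3 - <<'E'
from bench import ctrl
import cv2,numpy as np
s=ctrl.sense()
print({k:np.round(v,4).tolist() for k,v in s.items()}, ctrl.pinch_z)
for n in("side","top"):
    d=ctrl.snapshot(n); cv2.imwrite(f"pics/{n}0.png",d["frame"][:,:,::-1])
    print(n,{k:v for k,v in d.items() if k!="frame"})
E
```

```text
{'time_s': 0.0, 'joint_pos': [-1.2841, 0.4778, 0.0223, 1.5564, -0.0115, 1.1093, -0.0831], 'dq': [-0.0004, -0.0001, 0.0003, 0.0013, 0.0004, -0.0004, -0.0007], 'joint_torque': [0.0007, -59.6455, 1.6081, -28.1187, 0.0125, 0.0094, 0.0], 'tcp_pos': [0.2594, 0.6225, 0.2304], 'eef_rot': [-0.0001, 0.1961, 0.9806, -0.0009], 'contact_force': [0.485, -0.7116, 0.5806], 'torque': [-0.0035, 0.015, 0.0135], 'finger_force': 0.0, 'opening': 0.0852} 0.0187
side {'fx': 503.0705247821063, 'fy': 503.0705247821063, 'cx': 284.3160262539187, 'cy': 207.36533026378103, 'dist': array([-0.07018673,  0.        ,  0.        ,  0.        ,  0.        ]), 'origin': array([ 0.10311876, -0.36620708,  0.47133296]), 'orientation': array([ 0.81805445,  0.50009561, -0.14919913, -0.24172488])}
top {'fx': 383.51032292498644, 'fy': 383.51032292498644, 'cx': 277.6825539324974, 'cy': 205.61830471995583, 'dist': array([-0.10395097,  0.        ,  0.        ,  0.        ,  0.        ]), 'origin': array([0.42019299, 0.29845762, 0.92901289]), 'orientation': array([ 0.71157612,  0.0411651 , -0.038522  , -0.70034342])}
```

View pics/side0.png

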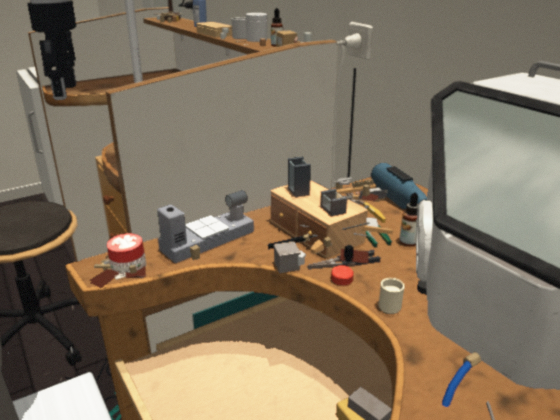

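View pics/top0.png

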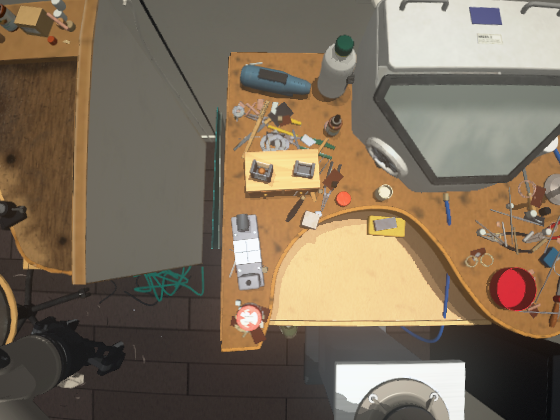

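The side view shows the tall cell at about (299,177), the short cell at (333,202) and the stage at (207,227). In the top view the tall cell is at (262,172), the short one at (303,170) and the stage at (246,252). I'll enlarge both.

```bash
cat > h.py <<'E'
import cv2,numpy as np
from scipy.spatial.transform import Rotation as R
from bench import ctrl
def cam(n):
    d=ctrl.snapshot(n); q=d["orientation"]; d["R"]=R.from_quat([*q[1:],q[0]]).as_matrix()
    d["K"]=np.array([[d["fx"],0,d["cx"]],[0,d["fy"],d["cy"]],[0,0,1]]); return d
def rays(d,px):
    u=cv2.undistortPoints(np.array(px,float).reshape(-1,1,2),d["K"],d["dist"]).reshape(-1,2)
    return np.c_[u[:,0],-u[:,1],-np.ones(len(u))]@d["R"].T
def plane(d,px,z):
    r=rays(d,px); return d["origin"]+r*((z-d["origin"][2])/r[:,2])[:,None]
def proj(d,P):
    p=(np.array(P,float).reshape(-1,3)-d["origin"])@d["R"]*[1,-1,-1]
    return cv2.projectPoints(p,np.zeros(3),np.zeros(3),d["K"],d["dist"])[0].reshape(-1,2)
def crop(d,x0,x1,y0,y1,k,f):
    cv2.imwrite(f,cv2.resize(d["frame"][y0:y1,x0:x1,::-1],None,fx=k,fy=k,interpolation=cv2.INTER_CUBIC))
E
python3 - <<'E'
from h import *
t=cam("top");s=cam("side")
a=t["frame"][140:200,235:335];b=t["frame"][205:300,220:275]
k=lambda i,f:cv2.resize(i,None,fx=f,fy=f,interpolation=cv2.INTER_CUBIC)
im=np.zeros((600,800,3),np.uint8)
A=k(a,5);im[:300,:500]=A
B=k(b,5);im[:475,510:785]=B
C=k(s["frame"][145:255,140:270],2.6); im[305:305+C.shape[0],:C.shape[1]]=C
cv2.imwrite("pics/z0.png",im[:,:,::-1])
E
```

```text
(no output)
```

View pics/z0.png

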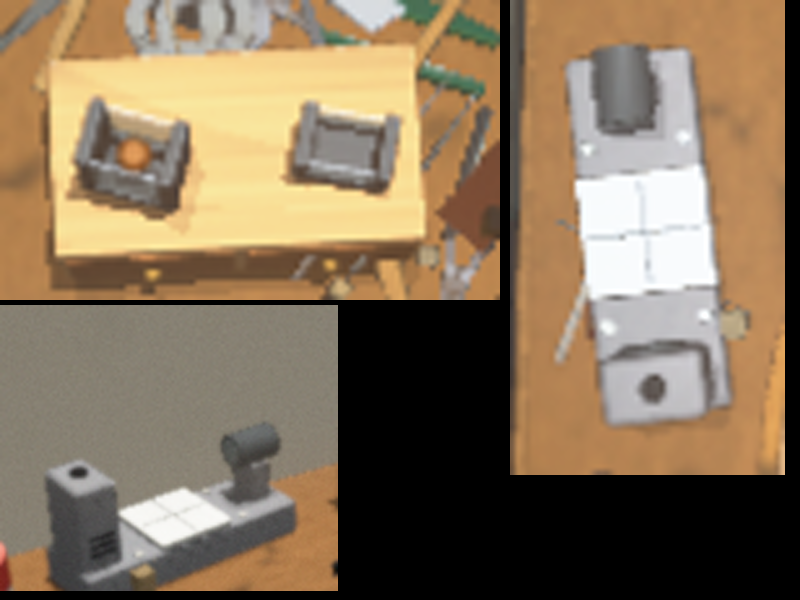

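The crop shows amber stone in the left-hand cell in the top view, with its steel walls at left and right. The stage is the white pad with the cross at about (646,232) in the crop. Next I'll measure the pad by mask and zoom in on the tall cell's rim.

Run:
```python
from h import *
t=cam("top");s=cam("side")
for d,(x0,x1,y0,y1) in((t,(225,270,230,275)),(s,(180,235,210,245))):
    f=d["frame"][y0:y1,x0:x1]; hsv=cv2.cvtColor(f,cv2.COLOR_RGB2HSV)
    m=((f.min(2)>205)).astype(np.uint8); m=cv2.morphologyEx(m,cv2.MORPH_CLOSE,np.ones((3,3)))
    c=max(cv2.findContours(m,0,2)[0],key=cv2.contourArea); h=cv2.convexHull(c)
    q=cv2.approxPolyN(h,4).reshape(-1,2)+[x0,y0] 
    P=plane(d,q,.032); print(q.tolist(),np.round(P,4).tolist(),"centre",P.mean(0).round(4))
    e=np.roll(P,-1,0)-P; print(np.linalg.norm(e,axis=1).round(4),np.degrees(np.arctan2(e[:,1],e[:,0])).round(1))
f=t["frame"]; hsv=cv2.cvtColor(f,cv2.COLOR_RGB2HSV)[145:195,245:290]
m=(hsv[...,0]<15)&(hsv[...,1]>170)&(hsv[...,2]>120); y,x=np.nonzero(m); print("stone",len(x),x.mean()+245,y.mean()+145, plane(t,[[x.mean()+245,y.mean()+145]],.1))
# drawer case top
hs=cv2.cvtColor(f,cv2.COLOR_RGB2HSV); 
im=np.zeros((600,800,3),np.uint8)
k=lambda i,f:cv2.resize(i,None,fx=f,fy=f,interpolation=cv2.INTER_CUBIC)
A=k(t["frame"][155:187,246:278],12);im[:384,:384]=A
B=k(s["frame"][150:200,282:316],11);im[:550,400:774]=B
cv2.imwrite("pics/z1.png",im[:,:,::-1])
```

```text
[[260, 261], [235, 264], [233, 241], [258, 238]] [[0.3917, 0.3416, 0.032], [0.3837, 0.3996, 0.032], [0.4369, 0.4056, 0.032], [0.445, 0.3474, 0.032]] centre [0.4143 0.3735 0.032 ]
[0.0585 0.0536 0.0588 0.0536] [  97.9    6.5  -82.2 -173.8]
[[229, 226], [202, 237], [184, 224], [211, 215]] [[0.4488, 0.3458, 0.032], [0.3917, 0.3364, 0.032], [0.3838, 0.3964, 0.032], [0.44, 0.4014, 0.032]] centre [0.4161 0.37   0.032 ]
[0.0579 0.0605 0.0564 0.0563] [-170.6   97.5    5.2  -81. ]
stone 0 nan nan [[nan nan nan]]<stdin>:11: RuntimeWarning: Mean of empty slice.
  ret = ret.dtype.type(ret / rcount)
```

View pics/z1.png

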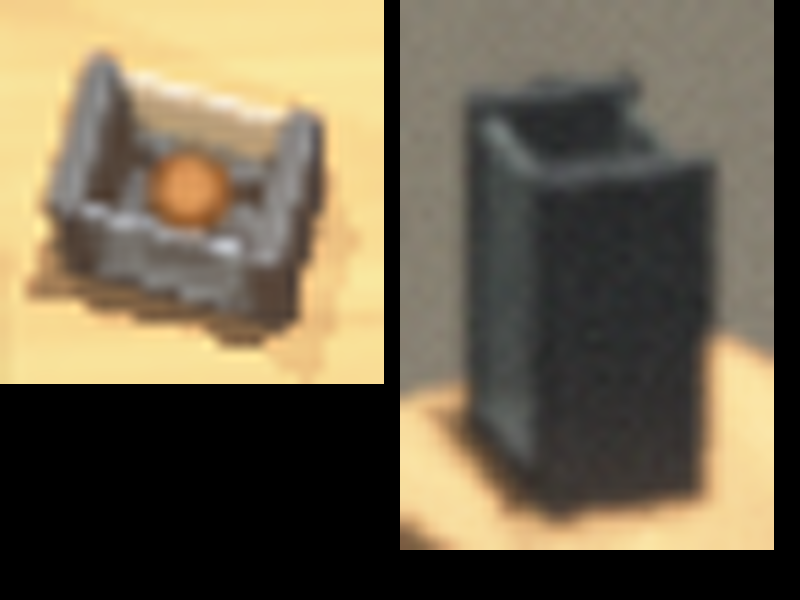

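The zoom shows the tall cell's rim corners clearly in both views: crop (90,52), (322,112), (282,258), (48,205) from the top; (538,182), (715,163), (470,95), (635,78) from the side. I'll cast both sets onto z = 0.13.

Run:
```python
from h import *
t=cam("top");s=cam("side")
# order: (+x,+y),(+x,-y),(-x,-y),(-x,+y)
a=np.array([[90,52],[322,112],[282,258],[48,205]]); a=(a+.5)/12-.5+[246,155]
b=np.array([[635,78],[715,163],[538,182],[470,95]]); b=(b-[400,0]+.5)/11-.5+[282,150]
for d,q in((t,a),(s,b)):
    P=plane(d,q,.13); e=np.roll(P,-1,0)-P
    print(P.round(4).tolist(),P.mean(0).round(4),np.linalg.norm(e,axis=1).round(4),np.degrees(np.arctan2(e[:,1],e[:,0])).round(1))
# two-view triangulation of each corner
for p,q in zip(a,b):
    r1,r2=rays(t,[p])[0],rays(s,[q])[0]
    k=np.linalg.lstsq(np.c_[r1,-r2],s["origin"]-t["origin"],rcond=None)[0]
    print((t["origin"]+k[0]*r1).round(4),(s["origin"]+k[1]*r2).round(4))
# bench long edges & drawer case check: bench outline at z~0.028 from crop z0
c=np.array([[568,62],[692,50],[728,405]]); c=(c-[510,0]+.5)/5-.5+[220,205]
P=plane(t,c,.028); print(P.round(4).tolist(),np.degrees(np.arctan2(*(P[1]-P[2])[[1,0]])),np.degrees(np.arctan2(*(P[0]-P[1])[[1,0]]))-90)
f=t["frame"]; g=cv2.cvtColor(f,cv2.COLOR_RGB2HSV)[155:187,246:278]
m=(g[...,0]<16)&(g[...,1]>140)&(g[...,2]>120); m[:,:5]=0; m=m.astype(np.uint8); n,l,st,ce=cv2.connectedComponentsWithStats(m); print(st.tolist(),ce.round(1).tolist(), plane(t,ce[1:]+[246,155],.1).round(4).tolist())
```

```text
[[0.61, 0.3563, 0.13], [0.5998, 0.3149, 0.13], [0.5734, 0.3215, 0.13], [0.5823, 0.363, 0.13]] [0.5914 0.3389 0.13  ] [0.0427 0.0272 0.0425 0.0286] [-104.   166.    77.9  -13.7]
[[0.6093, 0.3481, 0.13], [0.5985, 0.31, 0.13], [0.5697, 0.3188, 0.13], [0.5815, 0.3566, 0.13]] [0.5897 0.3334 0.13  ] [0.0396 0.0301 0.0396 0.0291] [-105.7  163.    72.7  -17. ]
[0.6109 0.3566 0.1263] [0.6139 0.3547 0.1269]
[0.6003 0.3149 0.1276] [0.6016 0.3141 0.1279]
[0.5737 0.3215 0.1285] [0.5722 0.3224 0.1282]
[0.5829 0.3633 0.1271] [0.585  0.362  0.1275]
[[0.4934, 0.412, 0.028], [0.5001, 0.3535, 0.028], [0.3349, 0.3333, 0.028]] 6.973872761699532 6.476432750028309
[[0, 0, 32, 32, 993], [13, 13, 6, 6, 31]] [[15.5, 15.5], [15.5, 15.6]] [[0.5911, 0.3393, 0.1]]
```

The corners triangulate to z ≈ 0.127, where 0.130 is expected, and the sizes fit. The tall cell is at (0.591, 0.338) with yaw about −14°. The stage is at (0.415, 0.373) with yaw about +7°. First I'll swing to −y, clear of the screen, then turn −8.6° to line up with the cell.

```bash
python3 -m inch '[[[-1.58,-3.13,0,0],[-1.58,-3.13,0,0],[-1.58,-3.13,0,0],[-1.58,-3.13,0,0],[-1.58,-3.13,0,0],[-1.58,-3.13,0,0],[-1.58,-3.13,0,0],[-1.58,-3.13,0,0],[0,0,0,-4.3],[0,0,0,-4.3],[0,0,0,0]]]' 1
cat >> h.py <<'E'
def togo(x,y,z,yaw):
    "shift in tool axes (cm) to the world point, turn (deg) to bring tool y to world angle yaw"
    s=ctrl.sense();q=s["eef_rot"];M=R.from_quat([*q[1:],q[0]]).as_matrix()
    a=np.degrees(np.arctan2(M[1,1],M[0,1]))
    print("t",round(s["time_s"],2),"tcp",s["tcp_pos"].round(4),"toolz",M[:,2].round(3),"F",s["contact_force"].round(1),"open",round(s["opening"],4),"yaw",a.round(2))
    print("togo cm",(M.T@(np.array([x,y,z])-s["tcp_pos"])*100).round(2),"turn",round((a-yaw+90)%180-90,2))
E
python3 -c "
from h import *
togo(.591,.338,.2,76)"
```

```text
time_s: 1.32
tcp_pos: [0.2802, 0.3429, 0.2317]
eef_rot: [0.0, 0.121, 0.993, 0.001]
contact_force: [0.4, 0.3, 0.2]
opening: 0.0858
finger_force: 0.0
t 1.32 tcp [0.2802 0.3429 0.2317] toolz [ 0.     0.001 -1.   ] F [0.4 0.3 0.2] open 0.0858 yaw 76.07
togo cm [-30.28   7.     3.19] turn 0.07
```

```bash
python3 -m inch '[[[-3.36,0.78,0,0],[-3.36,0.78,0,0],[-3.36,0.78,0,0],[-3.36,0.78,0,0],[-3.36,0.78,0,0],[-3.36,0.78,0,0],[-3.36,0.78,0,0],[-3.36,0.78,0,0],[-3.4,0.76,0,0],[0,0,1.5,0],[0,0,1.5,0],[0,0,0,0]]]'
python3 - <<'E'
from h import *
togo(.591,.338,.088,76)
t=cam("top");s=cam("side")
im=np.zeros((600,800,3),np.uint8)
k=lambda i,f:cv2.resize(i,None,fx=f,fy=f,interpolation=cv2.INTER_CUBIC)
A=k(t["frame"][130:230,210:330],3.3);im[:A.shape[0],:A.shape[1]]=A
B=k(s["frame"][90:240,250:370],3.3);im[:B.shape[0],400:400+B.shape[1]]=B
cv2.imwrite("pics/z2.png",im[:,:,::-1])
E
```

```text
time_s: 2.32
tcp_pos: [0.5895, 0.3372, 0.1975]
eef_rot: [-0.002, 0.123, 0.992, -0.002]
contact_force: [-1.3, 0.6, -1.0]
opening: 0.0853
finger_force: 0.0
t 2.32 tcp [0.5895 0.3372 0.1975] toolz [-0.005 -0.003 -1.   ] F [-1.3  0.6 -1. ] open 0.0853 yaw 75.86
togo cm [-0.17  0.16 10.95] turn -0.14
```

View pics/z2.png

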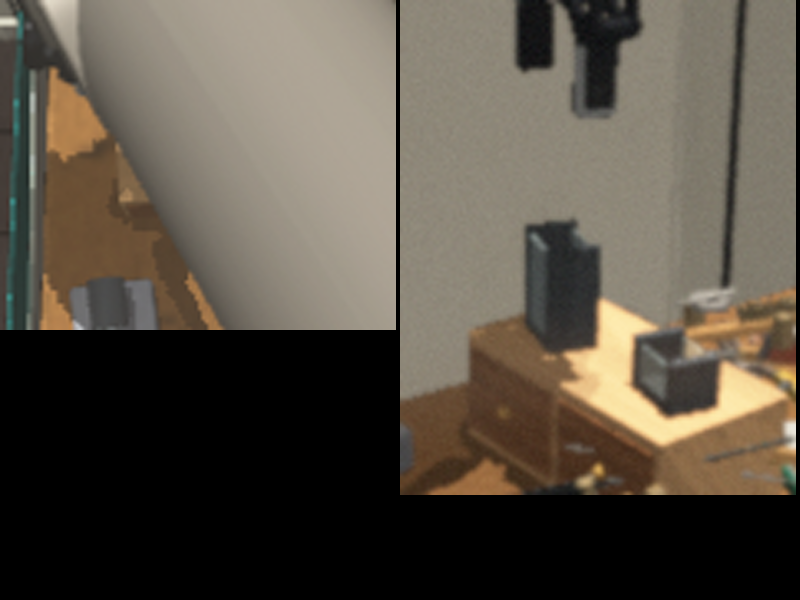

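The open fingers hang at crop (535,50) and (595,85), straddling the tall cell. The top view is hidden by the forearm. I'll descend in slow steps.

```bash
python3 -m inch '[[[-0.17,0.16,0.8,0],[0,0,1.2,0],[0,0,1.2,0],[0,0,1.2,0],[0,0,1.2,0],[0,0,1.2,0],[0,0,1.2,0],[0,0,1.0,0],[0,0,1.0,0],[0,0,0.6,0],[0,0,0.3,0],[0,0,0,0]]]'
python3 - <<'E'
from h import *
togo(.591,.338,.088,76)
s=cam("side"); crop(s,260,360,100,230,4.5,"pics/z3.png")
E
```

```text
time_s: 3.42
tcp_pos: [0.5925, 0.3388, 0.0915]
eef_rot: [-0.0, 0.122, 0.993, -0.0]
contact_force: [0.2, 0.4, 0.3]
opening: 0.0854
finger_force: 0.0
t 3.42 tcp [0.5925 0.3388 0.0915] toolz [-0.001 -0.001 -1.   ] F [0.2 0.4 0.3] open 0.0854 yaw 75.97
togo cm [ 0.13 -0.12  0.35] turn -0.03
```

View pics/z3.png

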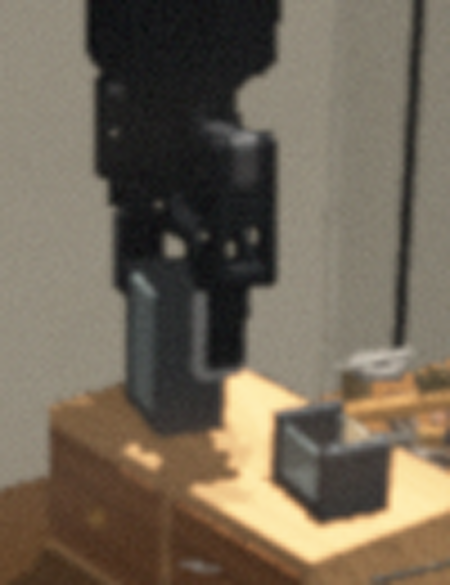

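The cell stands between the fingers, with the near finger's pad at crop (220,330). The short cell at (330,460) is clear. Closing gently.

```bash
python3 -m inch '[[[0.1,-0.1,0.3,0],[0,0,0,0],[0,0,0,0],[0,0,0,0],[0,0,0,0],[0,0,0,0],[0,0,0,0],[0,0,0,0]]]' -1 35
python3 -m inch '[[[0,0,-0.3,0],[0,0,-1,0],[0,0,-1.5,0],[0,0,-1.5,0],[0,0,-1.5,0],[0,0,-1.2,0],[0,0,0,0],[0,0,0,0]]]'
python3 - <<'E'
from h import *
togo(.415,.373,.16,97)
s=cam("side"); crop(s,240,360,70,230,3.7,"pics/z4.png")
E
```

```text
time_s: 4.13
tcp_pos: [0.5918, 0.3385, 0.0898]
eef_rot: [0.0, 0.122, 0.993, 0.0]
contact_force: [-0.1, 0.3, 3.8]
opening: 0.0436
finger_force: 36.8
time_s: 4.8
tcp_pos: [0.5918, 0.3384, 0.1599]
eef_rot: [0.0, 0.122, 0.993, 0.0]
contact_force: [-0.8, -0.7, -2.3]
opening: 0.0441
finger_force: 36.4
t 4.8 tcp [0.5918 0.3384 0.1599] toolz [ 0.001  0.001 -1.   ] F [-0.8 -0.7 -2.3] open 0.0441 yaw 75.98
togo cm [17.99 -0.93 -0.02] turn -21.02
```

View pics/z4.png

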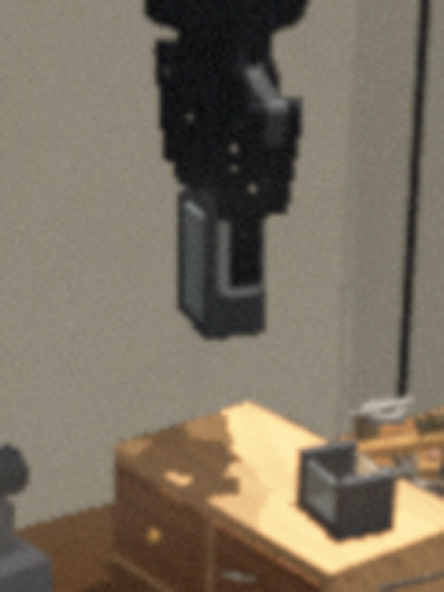

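The cell is lifted and held squarely; the short cell is undisturbed. The tall cell's bottom corners are at crop (208,338), (265,331) and (180,313). I'll use them to find its offset in the grip.

Run:
```python
from h import *
s=cam("side")
b=np.array([[265,331],[208,338],[180,313]]); b=(b+.5)/3.7-.5+[240,70]
P=plane(s,b,.1382); e=np.diff(P,axis=0); print(P.round(4).tolist(),np.linalg.norm(e,axis=1),np.degrees(np.arctan2(e[:,1],e[:,0])))
c=(P[0]+P[2])/2; print("centre",c, "offset in cell axes(x,y)", (R.from_euler('z',14,degrees=True).as_matrix()@(c-[.5918,.3384,.138])).round(4))
# expected pixel corners for a cell centred in the grip
q=[[15,-22],[-15,-22],[-15,22]]; Z=R.from_euler('z',-14,degrees=True).as_matrix()[:2,:2]
X=np.c_[np.array(q)/1000@Z.T+[.5918,.3384],np.full(3,.1382)]; print((proj(s,X)-b).round(2))
```

```text
[[0.6028, 0.313, 0.1382], [0.5744, 0.3203, 0.1382], [0.5814, 0.3554, 0.1382]] [0.02932904 0.03571588] [165.48201223  78.69443484]
centre [0.59210903 0.33417    0.1382    ] offset in cell axes(x,y) [ 0.0013 -0.004   0.0002]
[[-0.95  0.12]
 [-1.27  0.22]
 [-1.87 -1.44]]
```

The cell is centred in the grip to within about 1.5 mm. Carrying it over the stage, then turning.

```bash
python3 -m inch '[[[1,-0.1,0,0],[2.5,-0.13,0,0],[3,-0.15,0,0],[3,-0.15,0,0],[3,-0.15,0,0],[2.5,-0.13,0,0],[2,-0.1,0,0],[1,-0.02,0,-5.3],[0,0,0,-5.3],[0,0,0,-5.3],[0,0,0,-5.2],[0,0,0,0]]]'
python3 - <<'E'
from h import *
togo(.4147,.3732,.0545,97.2)
E
```

```text
time_s: 5.9
tcp_pos: [0.4135, 0.3725, 0.1586]
eef_rot: [-0.001, -0.064, 0.998, -0.0]
contact_force: [0.9, -0.3, -1.2]
opening: 0.0433
finger_force: 36.4
t 5.9 tcp [0.4135 0.3725 0.1586] toolz [-0.001 -0.001 -1.   ] F [ 0.9 -0.3 -1.2] open 0.0433 yaw 97.29
togo cm [-0.14  0.06 10.41] turn 0.09
```

```bash
python3 -m inch '[[[-0.1,0.06,0.7,0],[0,0,1,0],[0,0,1,0],[0,0,1,0],[0,0,1,0],[0,0,1,0],[0,0,1,0],[0,0,1,0],[0,0,0.8,0],[0,0,0.5,0],[0,0,0,0],[0,0,0,0]]]'
python3 - <<'E'
from h import *
togo(.4147,.3732,.0538,97.2)
s=cam("side");crop(s,140,280,140,270,4.6,"pics/z5.png")
E
```

```text
time_s: 6.9
tcp_pos: [0.4156, 0.3736, 0.0691]
eef_rot: [-0.0, -0.062, 0.998, -0.0]
contact_force: [-0.1, 0.1, -1.1]
opening: 0.044
finger_force: 36.4
t 6.9 tcp [0.4156 0.3736 0.0691] toolz [-0. -0. -1.] F [-0.1  0.1 -1.1] open 0.044 yaw 97.07
togo cm [ 0.09 -0.02  1.53] turn -0.13
```

View pics/z5.png

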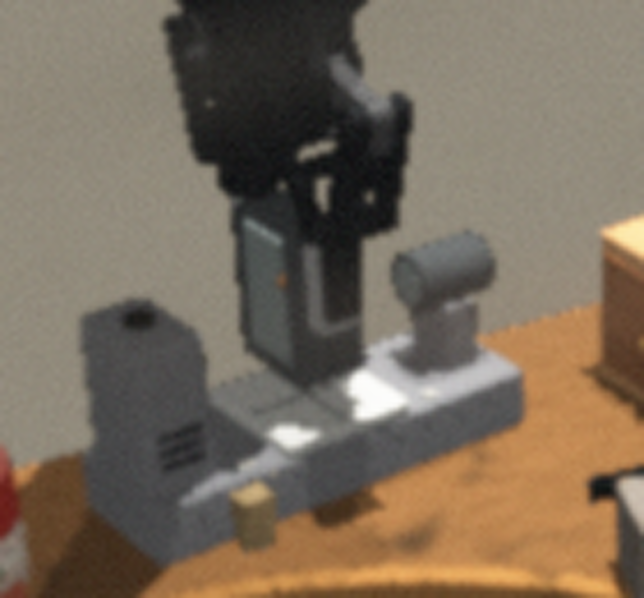

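The cell hovers about 15 mm over the pad, square to it, with its bottom corners at crop (362,365), (305,385) and (245,350). I'll compare it with the stage centre as the same camera saw it: (0.4161, 0.3700), yaw about 7.5°.

Run:
```python
from h import *
s=cam("side")
b=np.array([[362,365],[305,385],[245,350]]); b=(b+.5)/4.6-.5+[140,140]
P=plane(s,b,.0473); e=np.diff(P,axis=0); print(P.round(4).tolist(),np.linalg.norm(e,axis=1),np.degrees(np.arctan2(e[:,1],e[:,0])))
print("centre",(P[0]+P[2])/2)
```

```text
[[0.4326, 0.3541, 0.0473], [0.4073, 0.3514, 0.0473], [0.3996, 0.3899, 0.0473]] [0.02549185 0.03925574] [-173.97722564  101.27087973]
centre [0.41613439 0.37201133 0.0473    ]
```

```bash
python3 -m inch '[[[0,0,0.4,0],[0,0,0.3,0],[0,0,0.2,0],[0,0,0.15,0],[0,0,0.1,0],[0,0,0.05,0],[0,0,0,0],[0,0,0,0]]]'
```

```text
time_s: 7.67
tcp_pos: [0.4156, 0.3737, 0.0573]
eef_rot: [0.0, -0.062, 0.998, 0.0]
contact_force: [0.1, -0.3, -0.6]
opening: 0.0435
finger_force: 36.4
```

Centre agrees within 2 mm. I'll nudge 1 mm in −y and ease down to contact.

```bash
python3 -m inch '[[[0,-0.1,0.1,0],[0,0,0.1,0],[0,0,0.05,0],[0,0,0.05,0],[0,0,0,0],[0,0,0,0]]]'
```

```text
time_s: 8.17
tcp_pos: [0.4156, 0.3726, 0.0542]
eef_rot: [-0.0, -0.062, 0.998, -0.0]
contact_force: [-0.5, -0.2, -1.6]
opening: 0.0435
finger_force: 36.4
```

```bash
python3 -m inch '[[[0,0,0.05,0],[0,0,0.05,0],[0,0,0,0],[0,0,0,0]]]'
```

```text
time_s: 8.5
tcp_pos: [0.4158, 0.3727, 0.0538]
eef_rot: [0.0, -0.062, 0.998, 0.0]
contact_force: [-1.9, -1.5, 5.3]
opening: 0.0439
finger_force: 36.9
```

Contact: +5 N at the expected height. Releasing to a part opening.

```bash
python3 -m inch '[[[0,0,0,0],[0,0,0,0],[0,0,0,0],[0,0,0,0],[0,0,0,0],[0,0,0,0]]]' 0.5
python3 -m inch '[[[0,0,-0.5,0],[0,0,-1,0],[0,0,-1,0],[0,0,-1.5,0],[0,0,-2,0],[0,0,-2,0],[0,0,-2,0],[0,0,-2,0],[0,0,-2,0],[0,0,-1,0],[0,0,0,0]]]'
python3 - <<'E'
from h import *
togo(.30,.30,.20,97.2)
s=cam("side");t=cam("top")
im=np.zeros((600,800,3),np.uint8)
k=lambda i,f:cv2.resize(i,None,fx=f,fy=f,interpolation=cv2.INTER_CUBIC)
A=k(t["frame"][205:300,200:300],4);im[:A.shape[0],:A.shape[1]]=A
B=k(s["frame"][150:260,150:250],4);im[:B.shape[0],400:400+B.shape[1]]=B
cv2.imwrite("pics/z6.png",im[:,:,::-1])
E
```

```text
time_s: 9.0
tcp_pos: [0.4157, 0.3726, 0.0532]
eef_rot: [-0.0, -0.062, 0.998, -0.0]
contact_force: [1.0, -1.2, 0.3]
opening: 0.0641
finger_force: 0.0
time_s: 9.92
tcp_pos: [0.4169, 0.3738, 0.2066]
eef_rot: [0.002, -0.062, 0.998, 0.002]
contact_force: [0.6, -0.0, -0.4]
opening: 0.064
finger_force: 0.0
t 9.92 tcp [0.4169 0.3738 0.2066] toolz [ 0.004  0.004 -1.   ] F [ 0.6 -0.  -0.4] open 0.064 yaw 97.07
togo cm [12.52 -5.89  0.58] turn -0.13
```

View pics/z6.png

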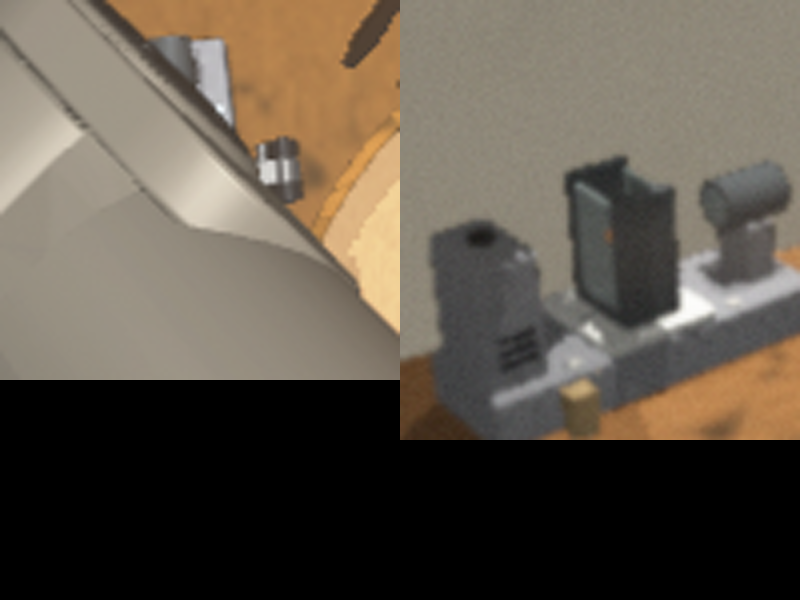

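The side view shows the cell upright on the pad at crop (625,245), with glass towards lamp and tube. The arm hides it from above, so I'll draw the arm aside for one check with the top camera.

```bash
python3 -m inch '[[[0,-2,-0.5,0],[0,-3,-0.5,0],[0,-3,0,0],[0,-3,0,0],[0,-3,0,0],[0,-3,0,0],[0,-3,0,0],[0,-3,0,0],[0,-1,0,0],[0,0,0,0]]]'
python3 - <<'E'
from h import *
t=cam("top");crop(t,215,285,195,295,6,"pics/z7.png")
E
```

```text
time_s: 10.85
tcp_pos: [0.4448, 0.1311, 0.2122]
eef_rot: [-0.001, -0.059, 0.998, -0.001]
contact_force: [-0.2, 0.7, 0.8]
opening: 0.0641
finger_force: 0.0
```

View pics/z7.png

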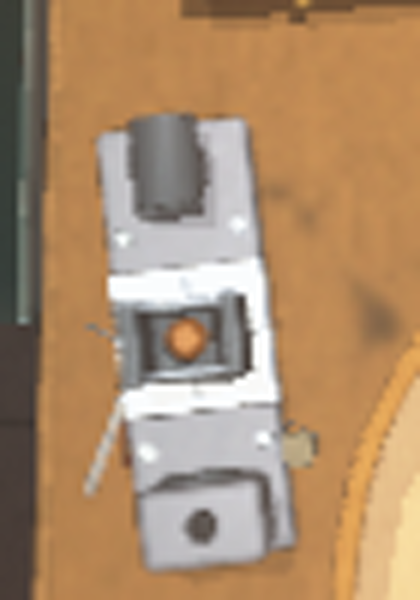

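From above the cell is on the pad, parallel to it, with rim corners at crop (117,303), (243,293), (250,373) and (128,385). Last numeric check, with rim height 0.094.

Run:
```python
from h import *
t=cam("top")
a=np.array([[117,303],[243,293],[250,373],[128,385]]); P=plane(t,(a+.5)/6-.5+[215,195],.094); e=np.roll(P,-1,0)-P
print(P.mean(0),np.linalg.norm(e,axis=1).round(4),np.degrees(np.arctan2(e[:,1],e[:,0])).round(1))
```

```text
[0.41464527 0.37088085 0.094     ] [0.0458 0.0289 0.0443 0.0298] [ -84.5 -173.8   96.6    9.2]
```

The cell measures (0.4146, 0.371), yaw about 6.9°, against a stage at (0.4145, 0.373), yaw about 7.1°. That is within the measuring error, so I'm handing in.

```bash
python3 -c "
from bench import ctrl
print(ctrl.job_done())"
```

```text
the job is handed in; nothing more can be done
None
```

The tall cell stands upright and released at the middle of the stage, about 2–3 mm off centre by the camera at most, with its clear faces square to lamp and tube; the short cell was not touched, and I handed the job in after about 11 s of robot time (no verdict was returned).

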